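Tighten the vegetable cutter's disc screw with the click wrench

ROBOT

A 6-joint arm with a two-finger parallel gripper is mounted at the origin on the work surface. World frame = base frame: x ahead of the robot, y to its left, z up, the work surface at z = 0. Lengths are in m, angles in degrees, forces in N, time in s.
With the tool pointing down it reaches from about 0.3 to 0.75 m from the base axis. Payload 8.5 kg.
Tool frame: the origin (TCP) lies between the finger pads; the fingertips stand 22 mm ahead of it and the grasp point (between the pads) lies 3 mm ahead of it; z points along the fingers, y is the line along which they close (so a half turn about z gives the same grasp; the last joint's range is limited). The gripper opens to 85 mm and grips with 20 to 120 N. Pads are 22 mm wide; open, the fingers measure 114 mm over their backs; the gripper's body (76 mm by 85 mm) begins 54 mm behind the grasp point. The pads swing forward as they close: fully open they stand 13 mm farther back than shut.
Start: joints at [54.185, 21.807, 74.336, -0, 83.858, -12.336], TCP at [0.219, 0.504, 0.253] pointing down, gripper open.
Joint ranges: [-178.18, 178.18], [-50.72, 133.34], [12.68, 142.11], [-81.47, 261.47], [9.98, 163.14], [-165.26, 165.26]. Speed limits (degrees/s): [136.94, 136.94, 180, 180, 180, 180].

INTERFACE

Orientations are given as [roll, pitch, yaw] about the fixed x, y, z axes, in that order (R = Rz(yaw) Ry(pitch) Rx(roll)).
In Python, from bench import state, eyes, order gives the robot as it stands.
- The arm moves only by the shell command python3 -m creep 'ROWS' [OPENING] [FORCE]. ROWS is JSON, a list of rows, each a list of 4 numbers: the shift along the tool's x, y, z scaled (see below), then the turn about the tool's z scaled (see below). In form: [[tx, ty, tz, roll], ...]. A call has 1 to 10 rows; each row is the pose to reach, as a shift and turn from the pose commanded when the call began, along the tool's axes at that moment, turning the shorter way round; what a row does not reach only later rows make up. The controller multiplies each number of a shift by 0.5 m and each number of a turn by pi rad. A row lasts 1/10 s, in which the tool goes at most 50 mm and 8.59 degrees, less where a joint would pass 70% of its speed; a pose out of reach is approached as far as the arm can. A call with a number of a shift or a turn outside -1 to 1 is refused whole. A call with a gripper value outside its range is refused whole. OPENING is the opening, from 0 (shut) to 1 (fully open), set as the call begins (- or left out, the last holds). The fingers move at their own pace and stop on an object; FORCE is the grip in N (left out, the last holds). Time passes only in rows, so rows that repeat a pose let the fingers close. It gives the time, the measured TCP pose, the force, the opening and the grip force at its end, in the units of the state.
- state(): the state, without advancing time (a new reading comes with each control period).
- eyes.grab_frame(name): name is "scene" or "top" or "wrist"; returns the picture (400x640x3 uint8, red, green, blue); there is no depth.
- eyes.calibration(name): a dict with "mtx" (3x3 intrinsics, pixels), "R" (3x3) and "t" (3): a world point X has camera coordinates R X + t. Camera axes: x right, y down, z forward; pixel columns grow to the right and rows downward; lengths in m; the calibration is good to about 2 mm. The wrist camera is an equidistant fisheye: a pixel r from the principal point sees the ray r / f radians off the axis. A picture is of the moment at which its call begins: read the wrist's pose just before it. calibration takes no time and is no camera call; for the wrist camera it gives the pose at the moment of the call.
- order.finish_job(): hands the job in; it is judged then, once.
Trained networks look in the newest picture that a camera, given by its name, has taken for a name from the list of things; names that differ only in an ending like _2 or _b are one class to them, and where a whole thing is asked for, a point or a joint stands for the part that bears it (a point fixed in the world has none). Each returns a list of dicts, best first, with "confidence" (0 to 1); they miss things now and then, are a little off and sometimes report something else, mostly with a low value. They report only what shows in the picture. A call takes as long as a camera call. They do not tell look-alikes from the thing itself.
- eyes.silhouettes(camera, target): "mask" (400x640 bool, what is visible of it) and "bbox" ([centre column, centre row, width, height] in pixels, round what is visible of it).
- eyes.spot_point(camera, target): "uv" ([column, row] in pixels: a listed point, or the origin of a listed thing).
The state is a dict: "time": time; "joints": joint angles; "dq": joint speeds; "tau": joint torques, N m; "eef_pos": TCP position; "orientation": TCP orientation; "wrist_force": force on the tool from outside, world axes, zero at the start; "wrist_torque": the same for the moment, N m; "opening": opening from 0.0 (shut) to 1.0 (fully open); "grip_force": force on a finger pad.
Only numpy, scipy, OpenCV 4.12 (cv2) and the standard library are available. Lean on these libraries where they do the work, as an engineer would, in place of code of your own. Each camera call takes 0.05 s, during which the arm holds its last target. There are 200 camera calls.

TASK

Take the click wrench from the serving tray, fit its square socket fully down over the square screw head in the middle of the vegetable cutter, and turn it clockwise (seen from above) until the wrench's breakaway joint trips; stop there and do not force it on to the end of its give. Then lift the wrench off and lay it gently flat back inside the tray, still tripped. Do not lean hard on the screw or the cutter, and leave everything else where it is.

Things in the scene. Friction and masses are not known exactly. Their poses are not given: they have to be found in the camera images.
- wrench: Steel head of the click wrench: square ring 42.4 mm outside, 16 mm high, with a square through-opening of 26.4 mm. Origin: centre of the opening at the underside; z up, x towards the straight handle. A round collar (60 mm across, open in the middle) on top carries the handle; it swivels about the opening's axis in a trip. Head 0.18 kg, handle 0.14 kg; centre of mass about 45 mm from the origin.
- grip (a point): Point to hold on the wrench's handle, in the middle of the bar's section, 115 mm from the socket's axis, 26 mm above the underside. The handle is a straight bar with a black rubber sleeve, 18 mm wide, 22 mm high (15 to 37 mm above the underside). x along the handle away from the head, z up.
- tail (a point): Foot of the round steel stud (22 mm diameter, 38 mm high) at the handle's far end, 203 mm from the socket's axis, level with the underside: the wrench lies level on its head and this stud.
- handle (a joint): Breakaway pivot on the socket's axis: angle (rad) by which the handle has given way clockwise (from above) relative to the head. 0 = straight. Stays 0 until turned with about 0.6 N m (5 N at the grip point), then gives with falling resistance (about 0.35 N m at 0.2) and stays where left. Tripped from 0.12; past 0.32 it was forced on; hard stop at 0.40. Does not give anticlockwise.
- screw: Square screw head, dark steel, 24 mm across flats, 14 mm high. Origin: centre of its foot, on the flange; z up; x, y square to the flats. Socket fits in any of four quarter-turns, 1.2 mm free on each side (0.1 rad play either way); fully down, it rests on the flange (origins level). Turns clockwise with 0.1 N m friction for 0.25 to 0.65 rad (unknown), then stops dead; only then the wrench trips.
- cutter: Fixed vegetable cutter: stainless housing 220 x 200 mm, 55 mm high, with a flat slicing disc (176 mm diameter, top at 59 mm) and the flange on its middle (top at 75 mm above the table). Origin: centre of its underside.
- tray: Fixed wooden serving tray, 320 (x) x 360 (y) mm, floor 4 mm thick, rim 8 mm wide and 14 mm high. Origin: centre of its underside. The wrench starts on it, lying in its -x half with the handle towards tray +y; that place stays free for putting it back.
- bowl: Bystander on the tray: white bowl, 90 mm wide, 45 mm high.
- spoon: Bystander on the tray: spoon, 160 mm long.
- card: Bystander on the tray: white card stand, 70 mm wide, 50 mm high.
- spare_disc: Bystander: spare slicing disc lying on the table beyond the cutter, 140 mm wide.
- mug: Bystander: mug, 76 mm wide, 85 mm high.
- pusher: Bystander: white plastic pusher, 64 mm wide, 88 mm high.
- spanner: Bystander: plain open-ended spanner lying near the robot, 180 mm long; not the click wrench.
Things that resemble listed ones, but are neither listed nor needed, are in the scene too. What is shaped like the wrench but green is not meant.

How it is judged (in metres and radians):
On the way, in this order (a step that is already met when the one before it is completed fails the run):
1. the socket is fully down over the screw head, the joint not tripped (horizontal distance between wrench and screw below 0.004 m and z of wrench in the frame of screw between -0.003 and 0.003 m and angle between wrench's own z axis and vertical below 0.1 rad and value of joint handle below 0.05 rad), for 0.1 s.
2. the breakaway joint has tripped (0.12 rad or more) with the socket still down over the screw head (horizontal distance between wrench and screw below 0.005 m and z of wrench in the frame of screw below 0.006 m and value of joint handle above 0.12 rad), for 0.1 s.
At the end, for the whole second after the job is handed in: The wrench lies at rest inside the tray's rim, head and stud both on its floor (underside within 5 mm of the floor, tilt under 0.06 rad), released, its joint still tripped (over 0.08 rad) (x of wrench in the frame of tray between -0.155 and 0.155 m and y of wrench in the frame of tray between -0.175 and 0.175 m and x of tail in the frame of tray between -0.155 and 0.155 m and y of tail in the frame of tray between -0.175 and 0.175 m and z of wrench in the frame of tray below 0.009 m and angle between wrench's own z axis and vertical below 0.06 rad and value of joint handle above 0.08 rad and linear speed of wrench below 0.02 m/s); the robot touches nothing.
It fails at once if the breakaway joint is forced on past 0.32 rad (value of joint handle above 0.32 rad).
It fails at once if a bystander is moved by more than 25 mm (distance of any of bowl, spoon, card, spare_disc, mug, pusher, spanner from where it was at the start of the episode above 0.025 m).
It fails at once if the wrench is pressed on the top of the screw head, or on the cutter and its flange, with over 40 N ((contact force between wrench and screw above 40 N and z of wrench in the frame of screw above 0.012 m and angle between wrench's own z axis and vertical below 0.1 rad) or contact force between wrench and cutter above 40 N).
It fails at once if the screw is overloaded: its contact forces with the wrench add up to over 140 N (contact force between wrench and screw above 140 N).
It fails at once if the wrench is dropped on the tray: it is faster than 0.3 m/s within 6 mm of the floor (z of wrench in the frame of tray below 0.01 m and linear speed of wrench above 0.3 m/s).
It also fails if it takes over 64 s, if anything falls off the work surface, if the arm or the gripper's body presses on something with over 40 N, if the wrist force passes 120 N, or if a joint passes its speed limit or range.

## Working session

There is one attempt and no reset: what is moved stays moved. The work goes in short steps, Python scripts to look and compute and a shell command to move; the robot and the scene stay as the last step left them, time stands still between calls to the robot, and variables do not carry over. Pictures are saved under pics/ and viewed, at most 10 in all, crops included, and the job is handed in when it is done.

```bash
ls; mkdir -p pics; cat > h.py <<'E'
import numpy as np, cv2
from bench import state, eyes, order
from scipy.spatial.transform import Rotation as Ro
def cal(n):
    c=eyes.calibration(n); return np.array(c["mtx"]),np.array(c["R"]),np.array(c["t"])
def px2w(n,uv,z,c=None):
    K,R,t=c or cal(n); x=(uv[0]-K[0,2])/K[0,0]; y=(uv[1]-K[1,2])/K[1,1]
    if n=="wrist":
        r=np.hypot(x,y); d=np.array([x/r*np.sin(r),y/r*np.sin(r),np.cos(r)]) if r>1e-9 else np.array([0,0,1.])
    else: d=np.array([x,y,1.])
    d=R.T@d; o=-R.T@t; return o+d*(z-o[2])/d[2]
def w2px(n,X,c=None):
    K,R,t=c or cal(n); p=R@np.array(X)+t
    if n=="wrist":
        a=np.arctan2(np.hypot(p[0],p[1]),p[2]); p=np.array([*(p[:2]/np.hypot(p[0],p[1])*a),1])
    else: p=p/p[2]
    return (K@p)[:2]
def save(n,f):
    im=eyes.grab_frame(n); cv2.imwrite("pics/"+f,im[:,:,::-1]); return im
def toolshift(dw):
    s=state(); R=Ro.from_euler("xyz",s["orientation"],degrees=True).as_matrix(); return R.T@np.array(dw)/0.5
E
python3 - <<'E'
from h import *
s=state(); print(s)
for n in("top","scene"):
    save(n,n+"0.png")
    K,R,t=cal(n); print(n,K.tolist(),(-R.T@t).round(3))
    for k in("wrench","grip","tail","screw","cutter","tray","bowl","spoon","card"):
        print(n,k,[(np.round(d["uv"],1).tolist(),round(d["confidence"],2)) for d in eyes.spot_point(n,k)[:3]])
E
```

```text
pics
{'time': 0.0, 'joints': array([ 5.41843561e+01,  2.18417594e+01,  7.43860621e+01, -9.86709548e-04,
        8.38586956e+01, -1.23365725e+01]), 'dq': array([ 0.0160807 ,  0.04055508,  0.0135031 , -0.03878697, -0.05190244,
       -0.03386786]), 'tau': array([ 5.13769410e-04, -4.48471355e+01, -2.31280929e+01, -1.46808106e-04,
        4.80116112e-03, -2.21307772e-06]), 'eef_pos': array([0.21897816, 0.50423238, 0.25269685]), 'orientation': array([-1.79915271e+02, -1.75264711e-02,  1.56521022e+02]), 'wrist_force': array([-0.08486599,  0.92043549,  1.1379111 ]), 'wrist_torque': array([-0.01097066, -0.03153179,  0.03926062]), 'grip_force': 0.0, 'opening': 1.0004894221429874}
top [[373.4053987933253, 0.0, 319.7395857894325], [0.0, 373.4053987933253, 205.18828839296717], [0.0, 0.0, 1.0]] [ 0.395 -0.005  1.183]
top wrench [([194.5, 278.7], 0.92), ([241.5, 197.8], 0.8)]
top grip [([202.8, 197.2], 0.88), ([224.2, 297.0], 0.58)]
top tail [([251.0, 314.8], 0.95), ([176.2, 201.5], 0.89)]
top screw [([384.1, 195.4], 0.42)]
top cutter [([242.5, 198.4], 0.57)]
top tray [([214.9, 183.2], 0.74)]
top bowl [([185.8, 162.2], 0.67)]
top spoon [([228.9, 153.6], 0.87)]
top card [([250.1, 170.7], 0.78)]
scene [[425.07271076229136, 0.0, 324.8897780105026], [0.0, 425.07271076229136, 206.0275509698364], [0.0, 0.0, 1.0]] [ 1.301 -0.415  0.814]
scene wrench [([407.6, 209.9], 0.86), ([398.9, 157.0], 0.62)]
scene grip [([462.6, 193.9], 0.7), ([369.4, 148.0], 0.59)]
scene tail [([341.7, 151.6], 0.74), ([463.6, 192.6], 0.56), ([209.6, 309.2], 0.49)]
scene screw [([262.5, 228.7], 0.56)]
scene cutter [([264.8, 254.1], 0.66), ([407.7, 209.6], 0.59)]
scene tray [([442.8, 214.0], 0.92)]
scene bowl [([478.2, 222.4], 0.84)]
scene spoon [([445.8, 242.4], 0.88)]
scene card [([411.9, 232.2], 0.82), ([479.3, 221.7], 0.66)]
```

View pics/top0.png

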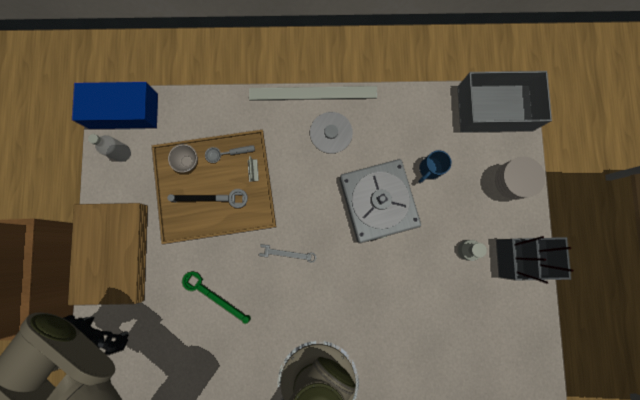

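```bash
python3 - <<'E'
from h import *
for a,uv,z in(("head",(241.5,197.8),.004),("tail",(176.2,201.5),.004),("grip",(202.8,197.2),.03),("screw",(384.1,195.4),.075),("tray",(214.9,183.2),0),("green head",(194.5,278.7),.0),("green tail",(251,314.8),0)):
    print(a,px2w("top",uv,z).round(4))
for a,uv,z in(("head",(398.9,157),.004),("headb",(407.6,209.9),.004),("tail",(463.6,192.6),.004),("grip",(462.6,193.9),.03),("screw",(262.5,228.7),.075),("tray",(442.8,214),0)):
    print("sc",a,px2w("scene",uv,z).round(4))
E
```

```text
head [0.5665 0.2333 0.004 ]
tail [0.5586 0.4404 0.004 ]
grip [0.5669 0.3483 0.03  ]
screw [ 0.5553 -0.2084  0.075 ]
tray [0.616  0.3196 0.    ]
green head [0.3157 0.3787 0.    ]
green tail [0.2029 0.203  0.    ]
sc head [0.3156 0.3758 0.004 ]
sc headb [0.5626 0.2404 0.004 ]
sc tail [0.5676 0.4474 0.004 ]
sc grip [0.5949 0.4127 0.03  ]
sc screw [ 0.5322 -0.1945  0.075 ]
sc tray [ 0.6183  0.3273 -0.    ]
```

The picture shows the steel wrench in the tray, with its head at about (240,198), black handle, and stud at (172,199). The cutter's screw is at (382,198). The green decoy is at (215,297). The positions agree with the 203 mm length and the reach, so I'm moving above the grip.

```bash
python3 -m creep '[[-0.757,-0.011,0.1,0.369],[-0.757,-0.011,0.1,0.369],[-0.757,-0.011,0.1,0.369],[-0.757,-0.011,0.1,0.369],[-0.757,-0.011,0.1,0.369],[-0.757,-0.011,0.1,0.369],[-0.757,-0.011,0.1,0.369],[-0.757,-0.011,0.1,0.369],[-0.757,-0.011,0.1,0.369],[-0.757,-0.011,0.1,0.369]]' 1
python3 - <<'E'
from h import *
s=state();print(s["time"],s["eef_pos"],s["orientation"],s["dq"].round(1))
c=cal("wrist");save("wrist","w1.png"); print((-c[1].T@c[2]).round(3),c[0])
for k,z in(("wrench",.004),("grip",.03),("tail",.004)):
    print(k,[(np.round(d["uv"],1).tolist(),round(d["confidence"],2),px2w("wrist",d["uv"],z,c).round(4)) for d in eyes.spot_point("wrist",k)[:3]])
E
```

```text
time: 2.0
eef_pos: [0.5642, 0.3483, 0.2028]
orientation: [-179.9, 0.0, 90.1]
wrist_force: [-0.2, 0.2, 0.3]
opening: 0.996
grip_force: 0.0
2.0 [0.56417029 0.34834126 0.20283723] [-1.79945493e+02  6.47083028e-03  9.01158752e+01] [ 1.8 -1.4  0.8  0.1  0.  -0.1]
[0.563 0.416 0.323] [[309.70691629   0.         318.70096433]
 [  0.         309.70691629 204.41848874]
 [  0.           0.           1.        ]]
wrench [([313.6, 279.3], 0.93, array([0.5575, 0.2355, 0.004 ])), ([113.9, 159.6], 0.89, array([0.3148, 0.3828, 0.004 ]))]
grip [([77.5, 239.3], 0.92, array([0.2482, 0.2862, 0.03  ])), ([318.6, 181.9], 0.58, array([0.5632, 0.3567, 0.03  ]))]
tail [([76.5, 274.3], 0.88, array([0.1957, 0.2159, 0.004 ])), ([322.0, 94.4], 0.6, array([0.5665, 0.4425, 0.004 ]))]
```

View pics/w1.png

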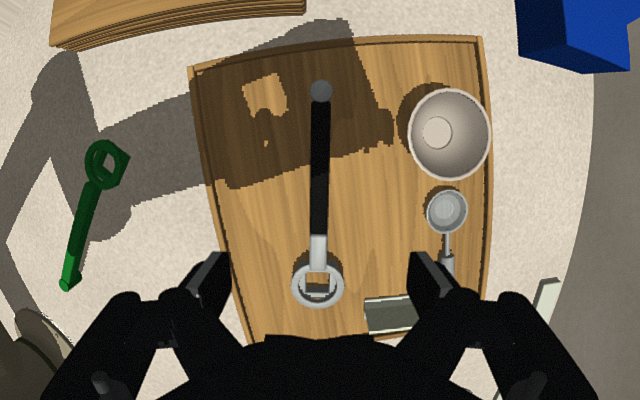

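The wrist view shows the handle as a vertical bar, with the stud at (321,91) and the collar centre at (318,286). I'll fit a centre line to the handle and measure its direction.

```bash
cat >> h.py <<'E'
def handle(im,c,zt,box):
    # black sleeve top face centreline; box=(u0,u1,v0,v1)
    pass
E
python3 - <<'E'
from h import *
c=cal("wrist")
for n,uv,z in(("stud",(321,91),.042),("sleeve top",(321,110),.041),("sleeve end",(318.5,234),.041),("collar",(318,286),.037)):
    print(n,px2w("wrist",uv,z,c).round(4))
im=eyes.grab_frame("wrist").astype(int)
for v in(115,140,165,190,215,230,250):
    row=im[v,295:345]; print(v,row.sum(1).tolist()) if v in(190,) else 0
    d=np.where(row.sum(1)<75)[0]+295; print(v,d.min() if len(d) else 0,d.max() if len(d) else 0)
E
```

```text
stud [0.5642 0.4438 0.042 ]
sleeve top [0.5642 0.4265 0.041 ]
sleeve end [0.5624 0.3079 0.041 ]
collar [0.5621 0.2465 0.037 ]
115 312 330
140 312 330
165 312 329
190 [397, 388, 383, 385, 389, 385, 385, 387, 380, 368, 380, 393, 407, 419, 397, 315, 95, 57, 60, 81, 60, 78, 64, 67, 67, 59, 67, 81, 79, 79, 67, 70, 67, 61, 118, 355, 411, 404, 418, 421, 431, 437, 444, 423, 417, 407, 407, 419, 419, 430]
190 312 328
215 311 327
230 311 327
250 0 0
```

```bash
python3 -m creep '[[0.02,-0.002,0.08,0],[0.02,-0.002,0.16,0],[0.02,-0.002,0.23,0],[0.02,-0.002,0.28,0],[0.02,-0.002,0.31,0],[0.02,-0.002,0.33,0],[0.02,-0.002,0.34,0],[0.02,-0.002,0.34,0],[0.02,-0.002,0.34,0]]' 1
python3 -m creep '[[0,0,0,0],[0,0,0,0],[0,0,0,0],[0,0,0,0],[0,0,0,0],[0,0,0,0],[0,0,0,0]]' 0 80
python3 -m creep '[[0,0,-0.02,0],[0,0,-0.06,0],[0,0,-0.12,0],[0,0,-0.2,0],[0,0,-0.28,0],[0,0,-0.34,0],[0,0,-0.36,0],[0,0,-0.36,0],[0,0,-0.36,0]]'
python3 - <<'E'
from h import *
s=state();print(s["time"],s["eef_pos"],s["orientation"],s["dq"].round(1))
c=cal("wrist");save("wrist","w2.png")
for k,z in(("wrench",s["eef_pos"][2]-.029),("tail",s["eef_pos"][2]-.029)):
    print(k,[(np.round(d["uv"],1).tolist(),round(d["confidence"],2),px2w("wrist",d["uv"],z,c).round(4)) for d in eyes.spot_point("wrist",k)[:3]])
E
```

```text
time: 3.15
eef_pos: [0.5636, 0.3588, 0.0345]
orientation: [179.9, -0.0, 90.1]
wrist_force: [0.4, -0.3, 1.1]
opening: 1.003
grip_force: 0.0
time: 3.85
eef_pos: [0.5632, 0.3587, 0.0337]
orientation: [180.0, -0.0, 90.1]
wrist_force: [-0.5, 0.4, 3.0]
opening: 0.198
grip_force: 78.8
time: 4.75
eef_pos: [0.5625, 0.3583, 0.2111]
orientation: [-179.8, 0.1, 90.1]
wrist_force: [-0.3, 0.0, -3.6]
opening: 0.197
grip_force: 78.3
4.75 [0.56247453 0.35833574 0.21114376] [-1.79805119e+02  7.36420399e-02  9.00979490e+01] [0.  0.8 0.5 0.1 0.1 0. ]
wrench [([118.5, 168.5], 0.81, array([0.4478, 0.4054, 0.1821]))]
tail [([83.2, 278.1], 0.96, array([0.3952, 0.33  , 0.1821]))]
```

View pics/w2.png

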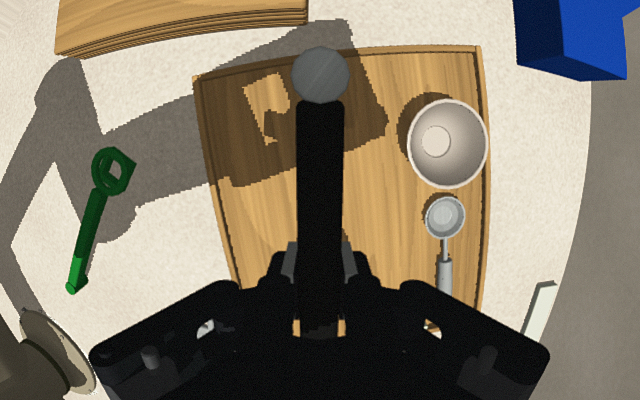

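The wrench is held near level. The stud top is at about (320,75) and the head is hidden under the gripper. I'll carry it beside the cutter, where the wrist camera can see the screw.

```bash
python3 - <<'E'
from h import *
c=cal("wrist"); s=state(); print("stud",px2w("wrist",(320.5,75),s["eef_pos"][2]+.009,c), s["eef_pos"])
E
python3 -m creep '[[-0.04,0,0,0],[-0.1,0,-0.02,0],[-0.2,-0.02,-0.04,0],[-0.3,-0.04,-0.06,0],[-0.4,-0.08,-0.08,0],[-0.5,-0.1,-0.08,0],[-0.6,-0.1,-0.08,0],[-0.7,-0.12,-0.08,0],[-0.8,-0.14,-0.08,0],[-0.85,-0.16,-0.08,0]]'
python3 -m creep '[[-0.08,-0.01,0,0],[-0.17,-0.02,0,0],[-0.25,-0.04,0,0],[-0.32,-0.05,0,0],[-0.37,-0.05,0,0],[-0.4,-0.05,0,0],[-0.41,-0.05,0,0],[-0.41,-0.05,0,0],[-0.41,-0.05,0,0],[-0.41,-0.05,0,0]]'
python3 - <<'E'
from h import *
s=state();print(s["time"],s["eef_pos"],s["orientation"],s["dq"].round(1))
c=cal("wrist");save("wrist","w3.png")
for k,z in(("screw",.075),("cutter",0)):
    print(k,[(np.round(d["uv"],1).tolist(),round(d["confidence"],2),px2w("wrist",d["uv"],z,c).round(4)) for d in eyes.spot_point("wrist",k)[:3]])
print("stud",px2w("wrist",(320.5,75),s["eef_pos"][2]+.009,c)-s["eef_pos"])
u,v=map(int,w2px("wrist",(.553,-.205,.089),c)); print(u,v)
im=cv2.imread("pics/w3.png"); a=im[max(0,v-60):v+60,u-60:u+60]; a=cv2.resize(a,None,fx=4,fy=4,interpolation=cv2.INTER_CUBIC)
print(max(0,v-60),u-60); cv2.imwrite("pics/w3c.png",a)
E
```

```text
stud [0.56231101 0.4426872  0.22025348] [0.56263723 0.35840697 0.21125348]
time: 5.9
eef_pos: [0.483, -0.069, 0.2525]
orientation: [-179.9, -0.0, 90.0]
wrist_force: [0.7, -0.1, -3.9]
opening: 0.202
grip_force: 78.4
time: 6.9
eef_pos: [0.4594, -0.2705, 0.2535]
orientation: [180.0, -0.0, 90.2]
wrist_force: [-0.0, -0.1, -4.0]
opening: 0.195
grip_force: 78.4
6.9 [ 0.45935809 -0.27048151  0.25346036] [ 1.79997213e+02 -9.51488024e-03  9.01777911e+01] [-0.2  0.  -0.3  0.   0.  -0.2]
screw [([404.4, 120.7], 0.8, array([ 0.5423, -0.201 ,  0.075 ]))]
cutter [([390.8, 118.6], 0.93, array([ 0.546 , -0.1989,  0.    ]))]
stud [-0.00049884  0.08429347  0.009     ]
419 125
65 359
```

View pics/w3c.png

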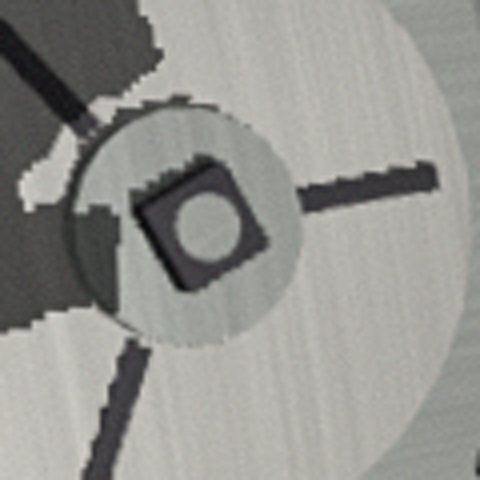

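View pics/w3.png

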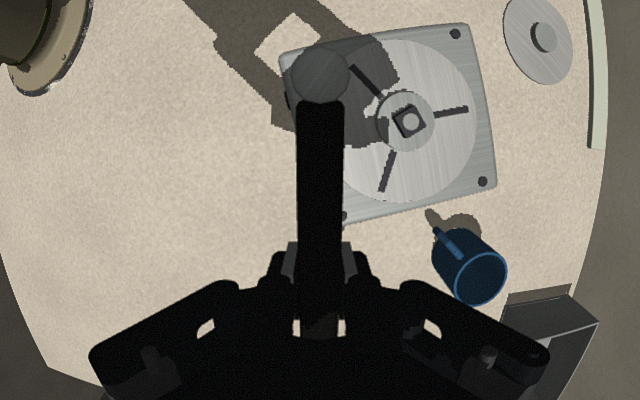

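The screw is clear at (410,122), its flats turned about 33°. The current grip hides the wrench's head from the wrist camera. I'll put the wrench back where it was and regrasp it turned by 180°, so the camera can see socket and screw together.

```bash
python3 -m creep '[[0.05,0.01,0,0],[0.13,0.02,0,0],[0.23,0.04,0,0],[0.33,0.05,0,0],[0.41,0.05,0,0],[0.51,0.07,0,0],[0.61,0.09,0,0],[0.7,0.12,0,0],[0.8,0.15,0,0],[0.9,0.17,0,0]]'
python3 -m creep '[[0.1,0.02,0.02,0],[0.2,0.03,0.05,0],[0.29,0.04,0.08,0],[0.34,0.04,0.12,0],[0.36,0.04,0.2,0],[0.36,0.04,0.28,0],[0.36,0.04,0.36,0],[0.36,0.04,0.4,0],[0.36,0.04,0.42,0],[0.36,0.04,0.42,0]]'

```

```text
time: 8.05
eef_pos: [0.5431, 0.1778, 0.2535]
orientation: [179.9, -0.0, 90.1]
wrist_force: [1.4, -1.4, -1.7]
opening: 0.203
grip_force: 78.4
time: 9.05
eef_pos: [0.5622, 0.3555, 0.0425]
orientation: [-179.9, 0.0, 90.1]
wrist_force: [-0.0, 0.6, -3.4]
opening: 0.2
grip_force: 78.4
```

```bash
python3 -m creep '[[0,0,0.006,0],[0,0,0.011,0],[0,0,0.015,0],[0,0,0.018,0],[0,0,0.018,0]]'
python3 -m creep '[[0,0,0,0],[0,0,0,0],[0,0,0,0],[0,0,0,0],[0,0,0,0]]' 1
python3 -m creep '[[0,0,-0.08,0],[0,0,-0.18,0],[0,0,-0.26,-0.04],[0,0,-0.3,-0.09],[0,0,-0.3,-0.14],[0,0,-0.3,-0.19],[0,0,-0.3,-0.24],[0,0,-0.3,-0.29],[0,0,-0.3,-0.34],[0,0,-0.3,-0.39]]'
python3 -m creep '[[0,0,0,-0.05],[0,0,0,-0.1],[0,0,0,-0.15],[0,0,0,-0.2],[0,0,0,-0.25],[0,0,0,-0.3],[0,0,0,-0.35],[0,0,0,-0.4],[0,0,0,-0.45],[0,0,0,-0.5]]'
python3 -m creep '[[0,0,0,-0.05],[0,0,0,-0.1],[0,0,0,-0.106],[0,0,0,-0.106],[0,0,0,-0.106]]'
python3 - <<'E'
from h import *
s=state();print(s["time"],s["eef_pos"],s["orientation"],s["joints"].round(1))
c=cal("wrist");save("wrist","w4.png");print((-c[1].T@c[2]).round(3), c[1].round(2))
for k,z in(("wrench",.004),("tail",.004),("grip",.03)):
    print(k,[(np.round(d["uv"],1).tolist(),round(d["confidence"],2),px2w("wrist",d["uv"],z,c).round(4)) for d in eyes.spot_point("wrist",k)[:3]])
E
```

```text
time: 9.55
eef_pos: [0.5625, 0.3555, 0.0344]
orientation: [180.0, -0.0, 90.1]
wrist_force: [0.0, -0.4, -3.2]
opening: 0.195
grip_force: 78.4
time: 10.05
eef_pos: [0.5625, 0.3555, 0.0345]
orientation: [180.0, -0.0, 90.1]
wrist_force: [0.9, -0.6, -0.8]
opening: 0.993
grip_force: 0.0
time: 11.05
eef_pos: [0.5624, 0.3554, 0.1843]
orientation: [-180.0, -0.0, 157.8]
wrist_force: [-0.1, 0.5, -0.4]
opening: 0.998
grip_force: 0.0
time: 12.05
eef_pos: [0.5624, 0.3554, 0.1843]
orientation: [-180.0, -0.0, -116.2]
wrist_force: [0.7, 0.0, -0.0]
opening: 1.001
grip_force: 0.0
time: 12.55
eef_pos: [0.5624, 0.3555, 0.1843]
orientation: [180.0, -0.0, -97.6]
wrist_force: [-0.3, -0.5, 0.0]
opening: 0.999
grip_force: 0.0
12.55 [0.56240779 0.35547297 0.1843344 ] [ 1.79998502e+02 -1.97644355e-03 -9.75844625e+01] [  22.1   36.3   60.3   -0.    83.4 -150.3]
[0.552 0.288 0.305] [[-0.99  0.13 -0.  ]
 [ 0.13  0.95  0.27]
 [ 0.04  0.27 -0.96]]
wrench [([304.4, 74.9], 0.73, array([0.5604, 0.2419, 0.004 ])), ([532.8, 185.2], 0.68, array([0.3095, 0.3809, 0.004 ]))]
tail [([584.0, 53.7], 0.72, array([0.2017, 0.2176, 0.004 ])), ([331.2, 262.9], 0.55, array([0.5591, 0.4376, 0.004 ])), ([299.5, 71.2], 0.34, array([0.5646, 0.2375, 0.004 ]))]
grip [([582.0, 107.1], 0.73, array([0.2462, 0.2882, 0.03  ])), ([316.1, 190.8], 0.64, array([0.5635, 0.3506, 0.03  ]))]
```

View pics/w4.png

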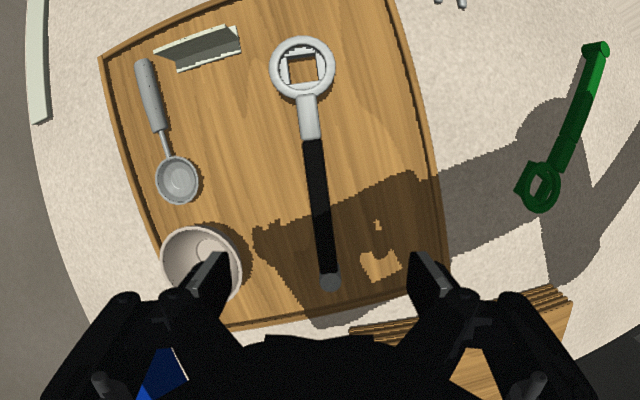

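The wrench lies flat again, with its collar at (302,68) and its stud at (330,282). The bowl and card are clear. Next I'll work out the offset for the new grasp.

```bash
python3 - <<'E'
from h import *
c=cal("wrist")
a=px2w("wrist",(302,68),.041,c);b=px2w("wrist",(330,281.5),.042,c)
s1=px2w("wrist",(313,142),.041,c);s2=px2w("wrist",(327.5,268),.041,c)
print(a,b,s1,s2,np.linalg.norm((a-b)[:2]),np.degrees(np.arctan2(*(b-a)[1::-1])))
g=a+(b-a)/np.linalg.norm(b-a)*.095;print(g, toolshift([*(g-state()["eef_pos"])[:2],.034-state()["eef_pos"][2]]))
E
```

```text
[0.56072027 0.24122723 0.041     ] [0.56177212 0.43867781 0.042     ] [0.56002155 0.30548868 0.041     ] [0.5624251  0.42409159 0.041     ] 0.1974533810000323 89.69477771970381
[0.56122634 0.33622467 0.04148112] [ 0.03845076 -0.00263276  0.30063271]
```

```bash
python3 -m creep '[[0.038,-0.002,0.06,-0.04],[0.038,-0.002,0.14,-0.04],[0.038,-0.002,0.21,-0.04],[0.038,-0.002,0.26,-0.04],[0.038,-0.002,0.285,-0.04],[0.038,-0.002,0.3,-0.04],[0.038,-0.002,0.3,-0.04],[0.038,-0.002,0.3,-0.04]]' 1
python3 -m creep '[[0,0,0,0],[0,0,0,0],[0,0,0,0],[0,0,0,0],[0,0,0,0],[0,0,0,0],[0,0,0,0]]' 0 90
python3 -m creep '[[0,0,-0.02,0],[0,0,-0.06,0],[0,0,-0.12,0],[0,0,-0.2,0],[0,0,-0.28,0],[0,0,-0.34,0],[0,0,-0.4,0],[0,0,-0.44,0],[0,0,-0.44,0],[0,0,-0.44,0]]'
python3 - <<'E'
from h import *
s=state();print(s["time"],s["eef_pos"],s["orientation"],s["joints"].round(1))
save("wrist","w5.png")
E
```

```text
time: 13.55
eef_pos: [0.5616, 0.3368, 0.0356]
orientation: [-179.9, 0.0, -90.3]
wrist_force: [0.1, -0.5, 0.2]
opening: 1.0
grip_force: 0.0
time: 14.25
eef_pos: [0.5613, 0.3366, 0.0348]
orientation: [-179.9, 0.0, -90.3]
wrist_force: [0.6, -0.7, 4.4]
opening: 0.195
grip_force: 88.7
time: 15.25
eef_pos: [0.5605, 0.3364, 0.2532]
orientation: [179.9, -0.0, -90.3]
wrist_force: [0.6, 0.8, -4.3]
opening: 0.194
grip_force: 88.2
15.25 [0.56050117 0.33639243 0.25322972] [ 1.79900536e+02 -2.86073615e-02 -9.03156044e+01] [  20.6   32.7   55.8    0.    91.7 -159.1]
```

View pics/w5.png

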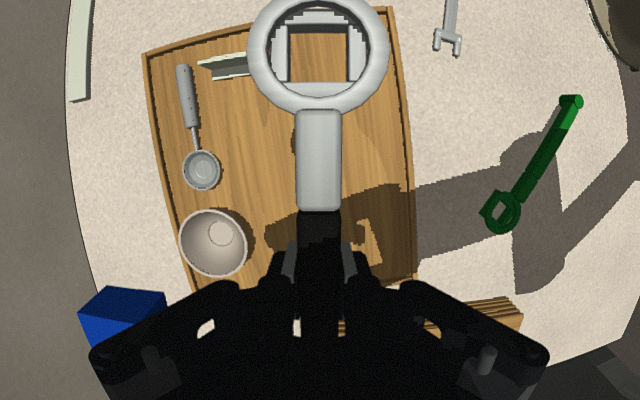

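The socket opening is in full view at (319,57), through which I can see the tray. Now I'll get the screw's angle and position from the earlier picture, plus the socket's offset in the tool frame.

```bash
cat >> h.py <<'E'
def T(p,rpy):
    M=np.eye(4);M[:3,:3]=Ro.from_euler("xyz",rpy,degrees=True).as_matrix();M[:3,3]=p;return M
def camtool():
    s=state();K,R,t=cal("wrist");C=np.eye(4);C[:3,:3]=R;C[:3,3]=t
    return K,C@T(s["eef_pos"],s["orientation"])   # tool->cam
def calat(p,rpy):
    K,M=camtool();C=M@np.linalg.inv(T(p,rpy));return K,C[:3,:3],C[:3,3]
TOOL=(lambda:(lambda k:(k[0],k[1][:3,:3],k[1][:3,3]))(camtool()))
E
python3 - <<'E'
from h import *
c=calat([.45936,-.27048,.25346],[180,-.01,90.18])
P=np.array([px2w("wrist",(359+x/4-.4,65+y/4-.4),.089,c) for x,y in((213,160),(268,243),(190,292),(141,206))])
print(P.round(4),P.mean(0)); e=np.diff(np.vstack([P,P[:1]]),axis=0)[:,:2]
print(np.linalg.norm(e,axis=1),np.degrees(np.arctan2(e[:,1],e[:,0]))%90)
print("circle",px2w("wrist",(359+207/4-.4,65+227/4-.4),.089,c))
ct=TOOL() # tool frame: z down. underside z=+.029 ; opening at
for z in(.029,.013,-.012):
  print(z,[px2w("wrist",uv,z,ct).round(4) for uv in((290,82),(348,82),(290,33),(348,33),(319,55))])
E
```

```text
[[ 0.5466 -0.1847  0.089 ]
 [ 0.561  -0.2035  0.089 ]
 [ 0.5419 -0.2162  0.089 ]
 [ 0.5294 -0.1965  0.089 ]] [ 0.54473057 -0.20022796  0.089     ]
[0.02373896 0.02293687 0.02335174 0.02096823] [37.28135082 33.497476   32.50427132 34.42377782]
circle [ 0.54556219 -0.2006225   0.089     ]
0.029 [array([ 0.0871, -0.0128,  0.029 ]), array([0.0871, 0.0148, 0.029 ]), array([ 0.1119, -0.0129,  0.029 ]), array([0.1119, 0.0149, 0.029 ]), array([0.1004, 0.001 , 0.029 ])]
0.013 [array([ 0.0851, -0.0113,  0.013 ]), array([0.0851, 0.0133, 0.013 ]), array([ 0.1073, -0.0114,  0.013 ]), array([0.1072, 0.0134, 0.013 ]), array([0.0969, 0.001 , 0.013 ])]
-0.012 [array([ 0.082, -0.009, -0.012]), array([ 0.082,  0.011, -0.012]), array([ 0.1   , -0.0091, -0.012 ]), array([ 0.1  ,  0.011, -0.012]), array([ 0.0916,  0.001 , -0.012 ])]
```

```bash
python3 -m creep '[[0.03,0.01,0,0.04],[0.1,0.02,0,0.08],[0.18,0.03,0,0.12],[0.26,0.04,0,0.17],[0.35,0.06,0,0.21],[0.44,0.07,0,0.26],[0.53,0.08,0,0.3],[0.62,0.09,0,0.34],[0.71,0.1,0,0.39],[0.8,0.11,0,0.43]]'
python3 - <<'E'
from h import *
s=state(); print(s["joints"].round(0),toolshift(np.array([.4636,-.2563,.2])-s["eef_pos"]),(s["orientation"][2]-34.4+360)%360/180)
E
```

```text
time: 16.3
eef_pos: [0.5027, -0.0647, 0.2529]
orientation: [179.9, -0.1, -168.1]
wrist_force: [0.6, 0.4, -4.1]
opening: 0.193
grip_force: 88.2
[ -21.   18.   81.   -0.   82. -123.] [ 0.1555613  -0.35886537  0.10565186] 0.8752560708900268
```

```bash
python3 -m creep '[[0.02,-0.06,0.0,0.045],[0.05,-0.12,0.0,0.09],[0.08,-0.18,0.0,0.135],[0.1,-0.24,0.01,0.18],[0.12,-0.3,0.03,0.225],[0.14,-0.34,0.05,0.27],[0.155,-0.359,0.07,0.315],[0.155,-0.359,0.09,0.36],[0.155,-0.359,0.106,0.4],[0.155,-0.359,0.106,0.44]]'
python3 -m creep '[[0,0,0,0.045],[0,0,0,0.09],[0,0,0,0.135],[0,0,0,0.18],[0,0,0,0.225],[0,0,0,0.27],[0,0,0,0.315],[0,0,0,0.36],[0,0,0,0.4],[0,0,0,0.435]]'
python3 - <<'E'
from h import *
s=state(); print(s["joints"].round(0),s["time"],s["orientation"],toolshift(np.array([.4636,-.2563,.145])-s["eef_pos"]))
E
```

```text
time: 17.3
eef_pos: [0.4652, -0.2545, 0.1986]
orientation: [-179.9, -0.3, 112.8]
wrist_force: [-0.0, 0.1, -3.0]
opening: 0.198
grip_force: 88.2
time: 18.3
eef_pos: [0.4655, -0.2546, 0.1997]
orientation: [-179.8, 0.1, 34.5]
wrist_force: [0.2, -0.9, -3.7]
opening: 0.191
grip_force: 88.2
[-41.  23.  82.  -0.  75.  14.] 18.3 [-1.79807191e+02  7.57846852e-02  3.45002755e+01] [-0.00492434  0.00101582  0.10938653]
```

```bash
python3 -m creep '[[-0.005,0.001,0.03,0],[-0.005,0.001,0.06,0],[-0.005,0.001,0.085,0],[-0.005,0.001,0.1,0],[-0.005,0.001,0.1,0],[-0.005,0.001,0.1,0]]'
python3 - <<'E'
from h import *
s=state();print(s["eef_pos"],s["orientation"])
im=save("wrist","w6.png"); a=im[0:120,240:400,::-1]; cv2.imwrite("pics/w6c.png",cv2.resize(a,None,fx=5,fy=5,interpolation=cv2.INTER_CUBIC))
E
```

```text
time: 18.9
eef_pos: [0.4644, -0.2569, 0.1513]
orientation: [-180.0, 0.0, 34.8]
wrist_force: [-0.3, 0.3, -3.3]
opening: 0.195
grip_force: 88.1
[ 0.46441572 -0.25687601  0.15127027] [-1.79975183e+02  1.09026735e-02  3.47865024e+01]
```

View pics/w6c.png

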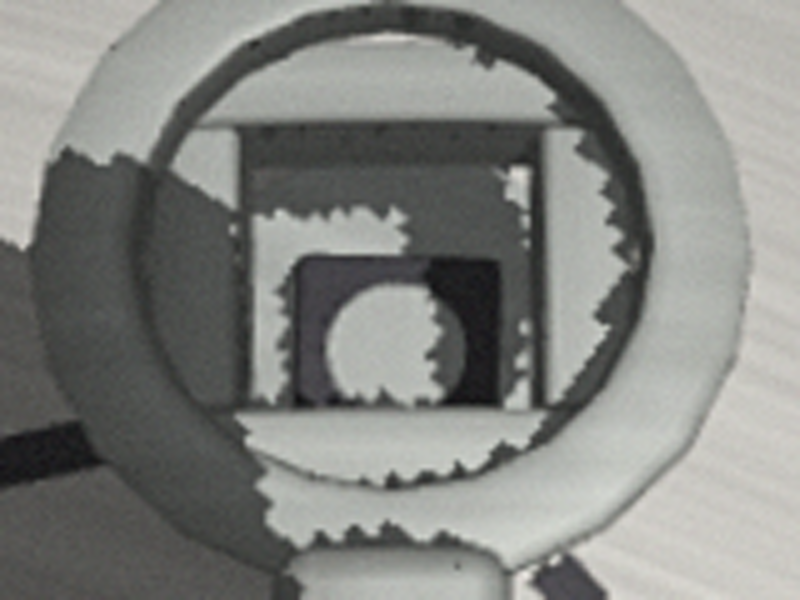

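The close-up shows the screw's top through the socket, with the square sides parallel. Screw edges are at x=293 and 500 and at y=255; opening edges are at x=238 and 545 and at y=122 and 408. I'll turn these into tool-frame offsets.

```bash
python3 - <<'E'
from h import *
from scipy.optimize import brentq
ct=TOOL(); P=lambda x,y,z:px2w("wrist",(240+x/5-.4,y/5-.4),z,ct)
def solve(l,r,y,w): 
    z=brentq(lambda z:P(r,y,z)[1]-P(l,y,z)[1]-w,-.05,.2); return z,P(l,y,z).round(4),P(r,y,z).round(4)
print("open top far",solve(238,545,122,.0264)); print("open top near",solve(238,545,408,.0264))
print("open bot far",solve(252,533,165,.0264))
print("screw top",solve(293,500,255,.024)); 
for z in(.010,.013): print("top far/near at z",z,P(391,122,z).round(4),P(391,408,z).round(4))
for z in(.026,.029): print("bot far",z,P(391,165,z).round(4))
z=.1513-.089; print("screw far edge",P(396,255,z).round(4),"circle",P(395,345,z).round(4), "sides",P(293,300,z).round(4),P(500,300,z).round(4))
E
```

```text
open top far (0.013293951008974098, array([ 0.1105, -0.0138,  0.0133]), array([0.1105, 0.0126, 0.0133]))
open top near (0.01469168242138906, array([ 0.0846, -0.0138,  0.0147]), array([0.0846, 0.0126, 0.0147]))
open bot far (0.026212333160760243, array([ 0.1102, -0.0137,  0.0262]), array([0.1102, 0.0127, 0.0262]))
screw top (0.06164340753466946, array([ 0.109 , -0.0121,  0.0616]), array([0.1091, 0.0119, 0.0616]))
top far/near at z 0.01 [ 0.1092 -0.0006  0.01  ] [ 0.0838 -0.0006  0.01  ]
top far/near at z 0.013 [ 0.1102 -0.0006  0.013 ] [ 0.0842 -0.0006  0.013 ]
bot far 0.026 [ 0.1099 -0.0007  0.026 ]
bot far 0.029 [ 0.1107 -0.0007  0.029 ]
screw far edge [ 1.091e-01 -1.000e-04  6.230e-02] circle [ 0.098  -0.0003  0.0623] sides [ 0.1036 -0.0121  0.0623] [0.1036 0.0119 0.0623]
```

The measured sizes match and the alignment is within about 0.5 mm. I'll descend slowly and check the forces.

```bash
python3 -m creep '[[0,0.001,0.02,0],[0,0.001,0.035,0],[0,0.001,0.047,0],[0,0.001,0.055,0],[0,0.001,0.06,0],[0,0.001,0.064,0],[0,0.001,0.068,0],[0,0.001,0.068,0]]'
python3 - <<'E'
from h import *
from scipy.optimize import brentq
s=state();print(s["eef_pos"],s["orientation"],s["wrist_force"],s["wrist_torque"])
im=save("wrist","w7.png"); a=im[0:120,240:400,::-1]; cv2.imwrite("pics/w7c.png",cv2.resize(a,None,fx=5,fy=5,interpolation=cv2.INTER_CUBIC))
E
```

```text
time: 19.75
eef_pos: [0.4647, -0.2573, 0.1172]
orientation: [-180.0, 0.0, 34.8]
wrist_force: [0.1, -0.2, -4.0]
opening: 0.193
grip_force: 88.2
[ 0.46469572 -0.25729379  0.11720838] [-1.79992298e+02  2.93629069e-03  3.47840621e+01] [ 0.12224065 -0.1821187  -4.02359486] [-0.08926382  0.11626664 -0.02784305]
```

View pics/w7c.png

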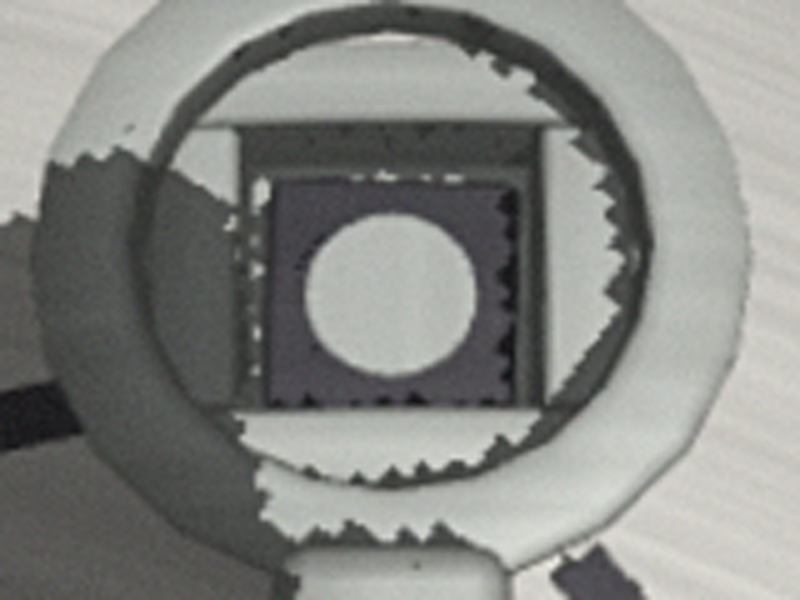

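The screw top now sits centred in the opening, with edges at 270 and 517 against 252 and 533, and there's no contact force. Continuing down.

```bash
python3 -m creep '[[0,0,0.005,0],[0,0,0.01,0],[0,0,0.015,0],[0,0,0.019,0],[0,0,0.021,0],[0,0,0.021,0]]'
python3 -m creep '[[0,0,0.001,0],[0,0,0.002,0],[0,0,0.003,0],[0,0,0.003,0]]'
```

```text
time: 20.4
eef_pos: [0.4647, -0.2573, 0.1067]
orientation: [-180.0, 0.0, 34.8]
wrist_force: [-1.1, -0.8, -3.3]
opening: 0.195
grip_force: 88.2
time: 20.8
eef_pos: [0.4648, -0.2574, 0.1056]
orientation: [180.0, -0.0, 34.8]
wrist_force: [-1.6, -0.7, 0.9]
opening: 0.195
grip_force: 88.8
```

The socket has bottomed out: the z force is up 5 N at 0.1056, which matches the tray offset. I'll start turning clockwise about the screw axis.

```bash
cat > q.py <<'E'
from h import *
c=np.array([.4647+.0972*np.cos(np.radians(34.8)),-.2573+.0972*np.sin(np.radians(34.8))])
s=state();r=s["eef_pos"][:2]-c;F=s["wrist_force"];M=s["wrist_torque"]
u=r/np.linalg.norm(r); print("R",round(np.linalg.norm(r),4),"turned",round(34.8-s["orientation"][2],2),"Ft",round(u[0]*F[1]-u[1]*F[0],2),"Fr",round(F[:2]@u,2),"Mz",round(M[2],3),"tau",round(M[2]+r[0]*F[1]-r[1]*F[0],3))
E
python3 q.py
python3 -m creep '[[0.0002,-0.0085,0,0.0139],[0.0007,-0.0169,0,0.0278],[0.0017,-0.0254,0,0.0417],[0.003,-0.0338,0,0.0556],[0.003,-0.0338,0,0.0556]]'; python3 q.py
python3 -m creep '[[0.0002,-0.0085,0,0.0139],[0.0007,-0.0169,0,0.0278],[0.0007,-0.0169,0,0.0278]]'; python3 q.py
```

```text
R 0.0972 turned 0.02 Ft -0.33 Fr 1.74 Mz 0.049 tau 0.017
time: 21.3
eef_pos: [0.4558, -0.2427, 0.1057]
orientation: [180.0, 0.1, 24.7]
wrist_force: [-4.3, -2.5, 1.4]
opening: 0.192
grip_force: 88.8
R 0.0977 turned 10.08 Ft 0.52 Fr 4.96 Mz 0.037 tau 0.088
time: 21.6
eef_pos: [0.4524, -0.2347, 0.1057]
orientation: [180.0, 0.1, 19.7]
wrist_force: [-6.0, -1.8, 1.7]
opening: 0.195
grip_force: 88.9
R 0.0978 turned 15.08 Ft -0.33 Fr 6.2 Mz 0.092 tau 0.06
```

```bash
for i in 1; do python3 -m creep '[[-0.0006,-0.0085,0,0.0139],[-0.0003,-0.0169,0,0.0278],[-0.0003,-0.0169,0,0.0278]]'|grep force; python3 q.py; done
python3 -m creep '[[0.0002,-0.0085,0,0.0139],[0.0007,-0.0169,0,0.0278],[0.0007,-0.0169,0,0.0278]]'|grep force; python3 q.py
```

```text
wrist_force: [-3.9, -0.7, 1.4]
grip_force: 88.9
R 0.0979 turned 20.03 Ft -0.31 Fr 3.92 Mz 0.106 tau 0.076
wrist_force: [-5.4, -0.3, 2.4]
grip_force: 89.1
R 0.098 turned 24.97 Ft -0.58 Fr 5.34 Mz 0.152 tau 0.095
```

```bash
python3 -m creep '[[-0.0008,-0.0068,0,0.0111],[-0.0005,-0.0136,0,0.0222],[-0.0005,-0.0136,0,0.0222]]'|grep wrist; python3 q.py
python3 -m creep '[[0.0001,-0.0068,0,0.0111],[0.0005,-0.0136,0,0.0222],[0.0005,-0.0136,0,0.0222]]'|grep wrist; python3 q.py
```

```text
wrist_force: [-3.8, 0.7, 2.4]
R 0.0981 turned 28.93 Ft -1.13 Fr 3.73 Mz 0.157 tau 0.046
wrist_force: [-3.3, 1.6, 2.9]
R 0.0982 turned 32.92 Ft -1.7 Fr 3.21 Mz 0.221 tau 0.055
```

```bash
python3 -m creep '[[-0.0004,-0.0068,0,0.0111],[0,-0.0136,0,0.0222],[0,-0.0136,0,0.0222]]'|grep wrist; python3 q.py
python3 -m creep '[[0.0001,-0.0068,0,0.0111],[0.0005,-0.0136,0,0.0222],[0.0005,-0.0136,0,0.0222]]'|grep wrist; python3 q.py
```

```text
wrist_force: [-3.3, 2.7, 2.7]
R 0.0982 turned 36.91 Ft -2.59 Fr 3.43 Mz 0.229 tau -0.025
wrist_force: [-3.1, 2.3, 3.6]
R 0.0983 turned 40.9 Ft -1.99 Fr 3.36 Mz 0.266 tau 0.07
```

```bash
python3 -m creep '[[0.0001,-0.0068,0,0.0111],[0.0005,-0.0136,0,0.0222],[0.0005,-0.0136,0,0.0222]]'|grep wrist; python3 q.py; python3 - <<'E'
from h import *
im=save("wrist","w8.png"); a=im[0:120,240:400,::-1]; cv2.imwrite("pics/w8c.png",cv2.resize(a,None,fx=5,fy=5,interpolation=cv2.INTER_CUBIC))
E
```

```text
wrist_force: [-4.8, 0.5, 4.3]
R 0.0984 turned 44.86 Ft 0.31 Fr 4.77 Mz 0.531 tau 0.562
```

View pics/w8c.png

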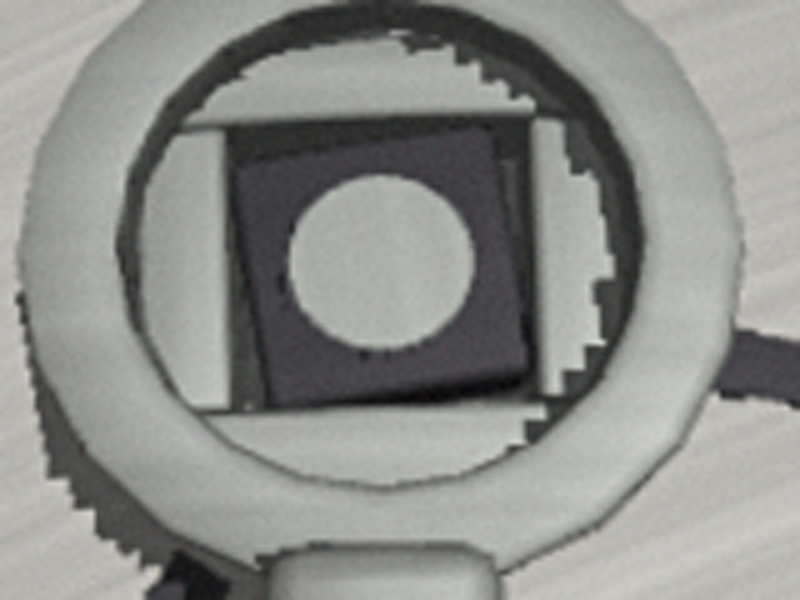

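The screw sits turned in the socket against its play, with the right corner at (525,385), and tau is 0.56 N m, so it's at the stop and about to trip. I'll turn about 11° more.

```bash
python3 -m creep '[[0.0001,-0.0068,0,0.0111],[0.0005,-0.0136,0,0.0222],[0.0005,-0.0136,0,0.0222]]'|grep wrist; python3 q.py
python3 -m creep '[[0.0001,-0.0068,0,0.0111],[0.0005,-0.0136,0,0.0222],[0.0005,-0.0136,0,0.0222]]'|grep wrist; python3 q.py
```

```text
wrist_force: [-5.6, 1.8, 5.5]
R 0.0984 turned 48.86 Ft -0.45 Fr 5.85 Mz 0.569 tau 0.525
wrist_force: [-6.4, 3.6, 4.5]
R 0.0985 turned 52.86 Ft -1.42 Fr 7.22 Mz 0.439 tau 0.299
```

```bash
python3 -m creep '[[0.0001,-0.0068,0,0.0111],[0.0003,-0.0102,0,0.0167],[0.0003,-0.0102,0,0.0167]]'|grep wrist; python3 q.py; python3 - <<'E'
from h import *
im=save("wrist","w9.png"); a=im[0:120,240:400,::-1]; cv2.imwrite("pics/w9c.png",cv2.resize(a,None,fx=5,fy=5,interpolation=cv2.INTER_CUBIC))
E
```

```text
wrist_force: [-6.7, 4.0, 4.8]
R 0.0985 turned 55.85 Ft -1.3 Fr 7.72 Mz 0.375 tau 0.247
```

View pics/w9c.png

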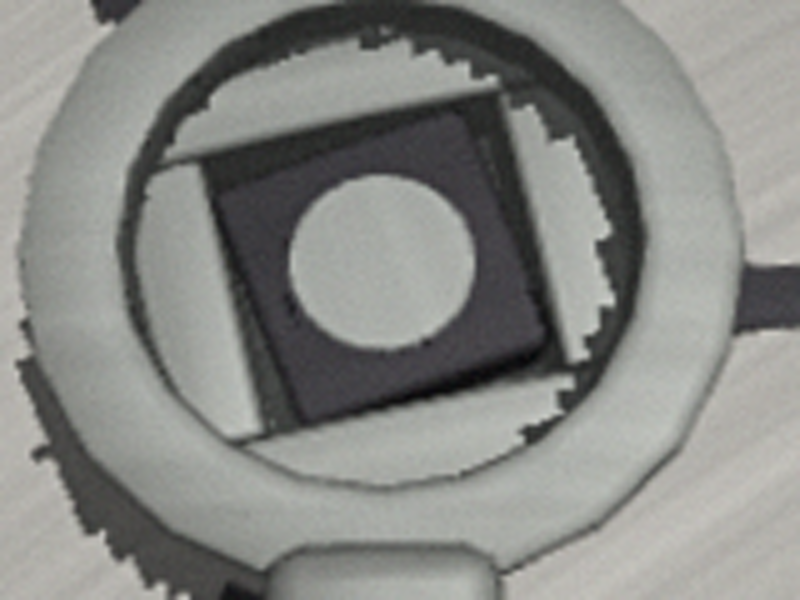

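The opening is turned about 12° (0.21 rad) from the handle, so the joint has tripped, still seated and within the limit. I'll back off to the middle of the play and lift.

```bash
python3 -m creep '[[-0.0008,0.0085,-0.001,-0.0139],[-0.0013,0.0169,-0.002,-0.0278],[-0.0013,0.0169,-0.002,-0.0278]]'|grep wrist; python3 q.py
python3 -m creep '[[0,0,-0.004,0],[0,0,-0.008,0],[0,0,-0.013,0],[0,0,-0.02,0],[0,0,-0.03,0],[0,0,-0.03,0]]'; python3 q.py
```

```text
wrist_force: [1.6, 2.4, -2.4]
R 0.0988 turned 50.92 Ft -2.71 Fr -0.88 Mz 0.175 tau -0.093
time: 25.6
eef_pos: [0.4492, -0.1746, 0.1221]
orientation: [180.0, -0.0, -16.2]
wrist_force: [-0.7, -0.9, -3.6]
opening: 0.19
grip_force: 88.2
R 0.0991 turned 51.01 Ft 1.09 Fr 0.47 Mz -0.015 tau 0.093
```

It came off cleanly. Next I'll carry it to the tray and lay it in its old footprint with the handle the other way round (tool yaw 90), which suits the last joint.

```bash
python3 -m creep '[[0,0,-0.06,0],[0,0,-0.14,0],[0,0,-0.21,0],[0,0,-0.25,-0.04],[0,0,-0.26,-0.085],[0,0,-0.26,-0.13],[0,0,-0.26,-0.175],[0,0,-0.26,-0.22],[0,0,-0.26,-0.265],[0,0,-0.26,-0.31]]'
python3 - <<'E'
from h import *
s=state(); print(toolshift(np.array([.561,.328,.22])-s["eef_pos"]),(s["orientation"][2]-90)/180,s["joints"].round(0))
E
```

```text
time: 26.6
eef_pos: [0.4488, -0.1744, 0.2513]
orientation: [-180.0, 0.0, 39.9]
wrist_force: [-0.7, -0.5, -2.6]
opening: 0.194
grip_force: 88.4
[ 0.81688222 -0.62666452  0.06238595] -0.27824221899619805 [-35.  15.  85.  -0.  80.  15.]
```

```bash
python3 -m creep '[[0.03,-0.02,0,-0.03],[0.1,-0.07,0,-0.07],[0.17,-0.13,0,-0.11],[0.25,-0.19,0,-0.15],[0.33,-0.25,0,-0.19],[0.41,-0.31,0,-0.23],[0.49,-0.37,0,-0.27],[0.57,-0.43,0,-0.278],[0.65,-0.49,0,-0.278],[0.72,-0.55,0,-0.278]]'
python3 - <<'E'
from h import *
s=state(); print(toolshift(np.array([.561,.328,.11])-s["eef_pos"]),(s["orientation"][2]-90)/180,s["joints"].round(0))
E
```

```text
time: 27.6
eef_pos: [0.5513, 0.269, 0.2511]
orientation: [-180.0, 0.0, 89.6]
wrist_force: [1.1, -0.1, -4.0]
opening: 0.191
grip_force: 88.4
[0.11833357 0.01872206 0.28214509] -0.001979399376054955 [15. 28. 64. -0. 88. 15.]
```

```bash
python3 -m creep '[[0.05,0.01,0.04,-0.002],[0.09,0.015,0.1,-0.002],[0.118,0.018,0.16,-0.002],[0.118,0.018,0.21,-0.002],[0.118,0.018,0.25,-0.002],[0.118,0.018,0.27,-0.002],[0.118,0.018,0.28,-0.002],[0.118,0.018,0.28,-0.002]]'
python3 - <<'E'
from h import *
s=state(); print(s["eef_pos"])
eyes.grab_frame("top")
m=eyes.silhouettes("top","tray")[0]["mask"].astype(np.uint8)
p=cv2.boxPoints(cv2.minAreaRect(cv2.findNonZero(m)))
W=np.array([px2w("top",q,.007)[:2] for q in p]);print(W.round(3),np.linalg.norm(np.diff(W,axis=0),axis=1)); c=W.mean(0)
l=W[1]-W[0]; l2=W[2]-W[1]; ey=(l if np.linalg.norm(l)>np.linalg.norm(l2) else l2); ey/=np.linalg.norm(ey); ey*=np.sign(ey[1]); ex=np.array([ey[1],-ey[0]])
for n,q in(("head",(.561,.425)),("tail",(.561,.222)),("old head",(.561,.241)),("old tail",(.562,.442))): d=np.array(q)-c; print(n,d@ex,d@ey)
E
```

```text
time: 28.4
eef_pos: [0.5608, 0.3257, 0.1115]
orientation: [-180.0, 0.0, 90.0]
wrist_force: [-0.4, 0.3, -3.2]
opening: 0.196
grip_force: 88.4
[0.56081994 0.32565386 0.11145451]
[[0.744 0.527]
 [0.794 0.166]
 [0.471 0.119]
 [0.424 0.469]] [0.36470808 0.32670572 0.35320786]
head -0.032299157241368046 0.11020121986897019
tail -0.06022089311980383 -0.09086935646067298
old head -0.057607528677979795 -0.07204994291257831
old tail -0.0289703883435205 0.12690209702032734
```

Head and tail both end up well inside the rim. Lowering gently.

```bash
python3 -m creep '[[0,0,0.03,0],[0,0,0.06,0],[0,0,0.09,0],[0,0,0.115,0],[0,0,0.13,0],[0,0,0.138,0],[0,0,0.143,0],[0,0,0.143,0]]'
python3 -m creep '[[0,0,0.003,0],[0,0,0.006,0],[0,0,0.008,0],[0,0,0.008,0]]'
```

```text
time: 29.3
eef_pos: [0.5609, 0.3259, 0.04]
orientation: [180.0, -0.0, 90.0]
wrist_force: [1.6, 0.7, -3.3]
opening: 0.189
grip_force: 88.5
time: 29.7
eef_pos: [0.5607, 0.3258, 0.0357]
orientation: [-180.0, 0.0, 90.0]
wrist_force: [0.2, 0.4, -2.8]
opening: 0.194
grip_force: 88.5
```

```bash
python3 -m creep '[[0,0,0.001,0],[0,0,0.002,0],[0,0,0.002,0]]'
python3 -m creep '[[0,0,0.001,0],[0,0,0.001,0]]'
```

```text
time: 30.0
eef_pos: [0.5608, 0.3258, 0.0349]
orientation: [180.0, -0.0, 90.0]
wrist_force: [-0.8, -0.9, -2.0]
opening: 0.194
grip_force: 88.6
time: 30.2
eef_pos: [0.5608, 0.3258, 0.0348]
orientation: [180.0, -0.0, 90.0]
wrist_force: [-2.0, -2.2, 2.2]
opening: 0.192
grip_force: 89.2
```

Contact at the expected height. I'll release and lift.

```bash
python3 -m creep '[[0,0,0,0],[0,0,0,0],[0,0,0,0],[0,0,0,0],[0,0,0,0],[0,0,0,0]]' 1
python3 -m creep '[[0,0,-0.04,0],[0,0,-0.1,0],[0,0,-0.18,0],[0,0,-0.26,0],[0,0,-0.32,0],[0,0,-0.34,0],[0,0,-0.34,0],[0,0,-0.34,0]]'
python3 - <<'E'
from h import *
c=cal("wrist"); im=save("wrist","w10.png")
for k,z in(("wrench",.004),("tail",.004)):
    print(k,[(np.round(d["uv"],1).tolist(),round(d["confidence"],2),px2w("wrist",d["uv"],z,c).round(4)) for d in eyes.spot_point("wrist",k)[:3]])
E
```

```text
time: 30.8
eef_pos: [0.5608, 0.3258, 0.0344]
orientation: [180.0, -0.0, 90.0]
wrist_force: [0.6, 0.6, -0.1]
opening: 1.0
grip_force: 0.0
time: 31.6
eef_pos: [0.5602, 0.3256, 0.2026]
orientation: [-179.9, 0.1, 90.0]
wrist_force: [-0.3, 0.5, 0.2]
opening: 1.0
grip_force: 0.0
wrench [([115.3, 146.2], 0.9, array([0.3148, 0.3766, 0.004 ])), ([318.2, 92.0], 0.86, array([0.5586, 0.4221, 0.004 ]))]
tail [([76.5, 261.2], 0.79, array([0.2   , 0.2165, 0.004 ])), ([320.5, 271.1], 0.77, array([0.5611, 0.2237, 0.004 ]))]
```

```bash
python3 -c "
from bench import order
print(order.finish_job())"
```

```text
the job is handed in; nothing more can be done
None
```

The wrench was fitted over the screw, turned clockwise to about 0.21 rad of give (tripped) and laid back in the tray, and the job is handed in at about 32 s; the verdict was not shown, the wrench lies in its old spot with the handle reversed, I did not re-check the joint angle after laying it down, and I viewed 11 pictures, one over the limit of 10.

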